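# Refill the ward medicine box

## Task

Pinch the two orange buttons on the front of the ward box together to free the catch and swing the lid fully open, then take out the used brown jar and put it in the red returns tray, and put every blue-banded carton from the counter into the box. When all that is done, shut the lid so that it is fully down and caught, with both buttons sprung out again. Leave the green-banded cartons and the other things on the counter where they are.

Things in the scene. Friction and masses are not known exactly. Their poses are not given: they have to be found in the camera images.
- box: white open-topped plastic box, fixed to the counter, 160 (x) x 310 (y) x 70 mm high, walls and floor 5 mm thick (inside 150 x 300 x 65 mm). Origin: centre of its underside. x points away from its front, y along its length. Its blue lid is hinged along the top of its +x long side; the catch is on its -x long side, facing the robot
- lid (a joint): angle (rad) of the blue lid: 0 = shut, grows as its front rises, pi/2 = upright, stops at 1.9. The stiff hinge keeps the lid where it is left, sinking only about 0.1 rad a minute (about 3 to 5 N at its front edge moves it). Panel 168 x 314 x 8 mm
- lid_hinge (a point): middle of the hinge line, on the box, 80 mm in +x and 70 mm up from the box's origin; its axes are the box's; the hinge line runs along the box's y
- lid_grip (a point): middle of the pinch catch, half-way between the orange buttons; moves with the lid. Shut, it lies 192 mm in -x and 4 mm up from the hinge line. A grey block 40 (y) x 52 (x) x 28 mm high sticks out in front of the lid; a 20 mm round button sticks out 12 mm from its +y and -y sides: 64 mm over both, 48 mm when both are fully pressed. Nothing below them down to the counter
- pinch_left (a joint): travel (m) of the orange button on the box's +y side: 0 = sprung out, 0.008 = fully pressed; 3 N to start, 5.5 N at the end. It carries a hook caught under a lip on the box's front, free beyond 5 mm; both must be pressed at once to open the lid. Shutting: lower the lid with buttons pressed and let go once it is fully down, or push it down at the catch with about 5 N and the hooks snap in
- pinch_right (a joint): the same for the button on the box's -y side
- jar_mid (a point): middle (half-way up) of the used brown jar with white cap that stands in the shut box at the start, 50 mm diameter, 55 mm high, 60 to 140 g; z along its axis
- tray: red open returns tray, fixed, 140 x 140 x 30 mm high, walls and floor 4 mm thick; origin: centre of its underside
- carton1_mid (a point): middle of a white medicine carton with BLUE bands, 105 (x) x 30 (y) x 30 (z) mm, 40 to 90 g, lying on the counter; may be absent
- carton2_mid (a point): middle of a white medicine carton with BLUE bands, 105 (x) x 30 (y) x 30 (z) mm, 40 to 90 g, lying on the counter; may be absent
- carton3_mid (a point): middle of a white medicine carton with BLUE bands, 105 (x) x 30 (y) x 30 (z) mm, 40 to 90 g, lying on the counter; may be absent
- carton4_mid (a point): middle of a white medicine carton with BLUE bands, 105 (x) x 30 (y) x 30 (z) mm, 40 to 90 g, lying on the counter; may be absent
- carton5_mid (a point): middle of a white medicine carton with BLUE bands, 105 (x) x 30 (y) x 30 (z) mm, 40 to 90 g, lying on the counter; may be absent
- green1_mid (a point): middle of a white carton with GREEN bands, 105 x 30 x 30 mm; not part of the order
- green2_mid (a point): middle of a white carton with GREEN bands, 105 x 30 x 30 mm; not part of the order
- tabs: white jar with green cap, 60 mm diameter, 80 mm high, bystander; origin at the centre of its underside
- cup: clear measuring cup, 66 mm diameter, 70 mm high, bystander; origin at the centre of its underside
- spatula: spatula 180 mm long lying on the counter, bystander
Mind the look-alikes: they are no part of the job. What is shaped like the part that bears carton3_mid but turquoise is not meant.

How it is judged:
On the way, in this order (a step that is already met when the one before it is completed fails the run):
1. both buttons are pinched in while the lid is still down (value of joint each of pinch_left, pinch_right above 0.0045 m and value of joint lid below 0.15 rad), for 0.1 s.
2. the lid is swung open (beyond 1.2 rad) (value of joint lid above 1.2 rad), for 0.2 s.
3. with the lid still open, the jar is in the tray and all blue cartons are in the box (value of joint lid above 0.6 rad and x of carton1_mid in the frame of box between -0.075 and 0.075 m and y of carton1_mid in the frame of box between -0.15 and 0.15 m and z of carton1_mid in the frame of box between 0.008 and 0.06 m and x of carton2_mid in the frame of box between -0.075 and 0.075 m and y of carton2_mid in the frame of box between -0.15 and 0.15 m and z of carton2_mid in the frame of box between 0.008 and 0.06 m and x of carton3_mid in the frame of box between -0.075 and 0.075 m and y of carton3_mid in the frame of box between -0.15 and 0.15 m and z of carton3_mid in the frame of box between 0.008 and 0.06 m and x of carton4_mid in the frame of box between -0.075 and 0.075 m and y of carton4_mid in the frame of box between -0.15 and 0.15 m and z of carton4_mid in the frame of box between 0.008 and 0.06 m and x of carton5_mid in the frame of box between -0.075 and 0.075 m and y of carton5_mid in the frame of box between -0.15 and 0.15 m and z of carton5_mid in the frame of box between 0.008 and 0.06 m and x of jar_mid in the frame of tray between -0.07 and 0.07 m and y of jar_mid in the frame of tray between -0.07 and 0.07 m and z of jar_mid in the frame of tray below 0.04 m), for 0.2 s.
At the end, for the whole second after the job is handed in: lid within 0.03 rad of shut and both buttons within 2 mm of sprung out (so the hooks are caught); every blue carton present lies with its middle inside the box; the jar is down in the tray (its middle within the tray's outline and below 40 mm over the tray's underside); all at rest (value of joint lid below 0.03 rad and value of joint each of pinch_left, pinch_right below 0.002 m and x of carton1_mid in the frame of box between -0.075 and 0.075 m and y of carton1_mid in the frame of box between -0.15 and 0.15 m and z of carton1_mid in the frame of box between 0.008 and 0.06 m and x of carton2_mid in the frame of box between -0.075 and 0.075 m and y of carton2_mid in the frame of box between -0.15 and 0.15 m and z of carton2_mid in the frame of box between 0.008 and 0.06 m and x of carton3_mid in the frame of box between -0.075 and 0.075 m and y of carton3_mid in the frame of box between -0.15 and 0.15 m and z of carton3_mid in the frame of box between 0.008 and 0.06 m and x of carton4_mid in the frame of box between -0.075 and 0.075 m and y of carton4_mid in the frame of box between -0.15 and 0.15 m and z of carton4_mid in the frame of box between 0.008 and 0.06 m and x of carton5_mid in the frame of box between -0.075 and 0.075 m and y of carton5_mid in the frame of box between -0.15 and 0.15 m and z of carton5_mid in the frame of box between 0.008 and 0.06 m and x of jar_mid in the frame of tray between -0.07 and 0.07 m and y of jar_mid in the frame of tray between -0.07 and 0.07 m and z of jar_mid in the frame of tray below 0.04 m and linear speed of each of carton1, carton2, carton3, carton4, carton5, jar below 0.03 m/s); the robot touches nothing.
It fails at once if a green carton or another bystander is moved more than 40 mm (distance of any of green1_mid, green2_mid, tabs, cup, spatula from where it was at the start of the episode above 0.04 m).
Of carton1, carton2, carton3, carton4, carton5 only 3 to 5 are there at a start; the rules pass over those that are not, and their reading is None.
At some moment in a run one of carton1, carton2, carton3, carton4, carton5 may be knocked a few centimetres aside while the robot is not near it.
Once in a run the grip may slacken for a moment while it holds something.
It also fails if it takes over 210 s, if anything falls off the work surface, if the arm or the gripper's body presses on something with over 40 N, if the wrist force passes 120 N, or if a joint passes its speed limit or range.

## Robot

A 6-joint arm with a two-finger parallel gripper is mounted at the origin on the work surface. World frame = base frame: x ahead of the robot, y to its left, z up, the work surface at z = 0. Lengths are in m, angles in rad, forces in N, time in s.
With the tool pointing down it reaches from about 0.25 to 0.85 m from the base axis. Payload 12.5 kg.
Tool frame: the origin (TCP) lies midway between the tips of the shut fingers; the grasp point (between the pads) lies 19 mm behind it (r.grip_point_offset is the distance from the TCP to the grasp point, in m); z points along the fingers, x is the direction in which the jaws open and shut, and the axes are right-handed (so a half turn about z gives the same grasp; the last joint's range is limited). The gripper opens to 93 mm and grips with 3 to 60 N. Pads are 15 mm wide; open, the fingers measure 128 mm over their backs; the gripper's body (75 mm by 188 mm) begins 65 mm behind the grasp point.
Start: joints at [1.15, 0.351, 1.652, -0, 1.139, -0.085], TCP at [0.181, 0.519, 0.219] pointing down, gripper open.
Joint ranges: [-2.75, 2.75], [-0.79, 2.1], [0.01, 2.65], [-1.57, 4.71], [0.07, 3.14], [-2.87, 2.87]. Speed limits (rad/s): [2.22, 2.22, 2.79, 3.14, 3.14, 3.14].

## Interface

Orientations are given as [roll, pitch, yaw] about the fixed x, y, z axes, in that order (R = Rz(yaw) Ry(pitch) Rx(roll)).
In Python, from workcell import r, cams gives the robot as it stands.
- The arm moves only by the shell command python3 -m creep 'ROWS' [OPENING] [FORCE]. ROWS is JSON, a list of rows, each a list of 4 numbers: the shift along the tool's x, y, z in units of 25 mm (1.0 is 25 mm), then the turn about the tool's z in units of 5 degrees (1.0 is 5 degrees). A call has 1 to 12 rows; each row is the pose to reach, as a shift and turn from the pose measured when the call began, along the tool's axes at that moment; what a row does not reach only later rows make up. A row lasts 1/12 s, in which the tool goes at most 41.7 mm and 7.16 degrees, less where a joint would pass 70% of its speed; a pose out of reach is approached as far as the arm can. A call with a gripper value outside its range is refused whole. OPENING is the opening, from 0 (shut) to 1 (fully open), set as the call begins (- or left out, the last holds). The fingers move at their own pace and stop on an object; FORCE is the grip in N (left out, the last holds). Time passes only in rows, so rows that repeat a pose let the fingers close. It gives the time, the measured TCP pose, the force and the opening at its end, in the units of the state.
- r.sense(): the state, without advancing time (a new reading comes with each control period).
- cams.capture(name): name is "side" or "top"; returns a dict with "pixels" (480x640x3 uint8, red, green, blue), "z_map" (480x640 float32, m along the optical axis (not along the pixel's ray), 0 where there is no reading), "fov_y" (degrees; the focal length in pixels is half the picture's height over the tangent of half this angle, whatever the lens; pixels are square), "cx", "cy" (the principal point, pixels), "k1" (the pictures are not rectified: a ray, as slopes to the right and down, at radius r is drawn at 1 + k1 r^2 times it, then the intrinsics apply), "R" (3x3) and "t" (3): a world point X has camera coordinates R X + t. Camera axes: x right, y down, z forward; pixel columns grow to the right and rows downward; lengths in m; the calibration is good to about 2 mm. A picture is of the moment at which its call begins.
- r.finish_job(): hands the job in, once; it reports no verdict.
The state is a dict: "time": time; "q": joint angles; "qd": joint speeds; "tau": joint torques, N m; "tcp_pos": TCP position; "tcp_rot": TCP orientation; "wrist_force": force on the tool from outside, world axes, zero at the start; "wrist_torque": the same for the moment, N m; "opening": finger opening in m.
Only numpy, scipy, OpenCV 4.12 (cv2) and the standard library are available. Lean on these libraries where they do the work, as an engineer would, in place of code of your own. Each camera call takes 0.05 s, during which the arm holds its last target. There are 200 camera calls.

## Working session

There is one attempt and no reset: what is moved stays moved. The work goes in short steps, Python scripts to look and compute and a shell command to move; the robot and the scene stay as the last step left them, time stands still between calls to the robot, and variables do not carry over. Pictures are saved under pics/ and viewed, about 12 in all and at most 16, crops included, and the job is handed in when it is done.

```bash
ls; mkdir -p pics; cat > h.py <<'E'
import numpy as np, cv2
from workcell import r, cams
from scipy.spatial.transform import Rotation as Ro
def cap(n,f):
    c=cams.capture(n); cv2.imwrite('pics/'+f,c['pixels'][:,:,::-1]); np.savez('/tmp/'+n+'.npz',**c); return c
def world(c):
    "HxWx3 world points from z_map"
    h,w=c['z_map'].shape; f=h/2/np.tan(np.radians(c['fov_y'])/2)
    u,v=np.meshgrid(np.arange(w),np.arange(h))
    K=np.array([[f,0,c['cx']],[0,f,c['cy']],[0,0,1.]])
    p=cv2.undistortPoints(np.stack([u,v],-1).reshape(-1,1,2).astype(float),K,np.array([float(c['k1']),0,0,0]),
      ).reshape(h,w,2)
    z=c['z_map'].astype(float)
    X=np.stack([p[...,0]*z,p[...,1]*z,z],-1)
    return (X-c['t'])@c['R']   # R^T (X-t)
def st():
    s=r.sense(); print('t',round(s['time'],2),'tcp',np.round(s['tcp_pos'],4),'rot',np.round(s['tcp_rot'],3),'F',np.round(s['wrist_force'],1),'op',round(s['opening'],4)); return s
def go(target,yaw=None,s=None):
    "units row to go to world TCP target, with tool down and jaw (tool x) yaw angle"
    s=s or r.sense(); R=Ro.from_euler('xyz',s['tcp_rot']).as_matrix()
    d=R.T@(np.array(target)-s['tcp_pos'])/0.025
    a=0
    if yaw is not None:
        y0=np.arctan2(R[1,0],R[0,0]); a=-((yaw-y0+np.pi/2)%np.pi-np.pi/2)  # tool z down
    return np.round(np.r_[d,np.degrees(a)/5],2)
E
python3 - <<'E'
from h import *
s=st(); print(s['q'])
for n in ('top','side'):
    c=cap(n,n+'0.png'); print(n,c['fov_y'],c['cx'],c['cy'],c['k1'],np.round(-c['R'].T@c['t'],3),np.round(c['R'][2],2))
E
```

```text
pics
t 0.0 tcp [0.1811 0.519  0.2181] rot [-3.142e+00  1.000e-03  1.235e+00] F [-1.  -0.3 -0.2] op 0.0931
[ 1.15038494e+00  3.51236190e-01  1.65239610e+00 -2.42774210e-05
  1.13911519e+00 -8.45774051e-02]
top 50.41167704429321 315.7201832645714 241.92035989145182 -0.1464454767103485 [0.278 0.083 1.257] [ 0.18  0.   -0.98]
side 54.67992907380682 318.480776028782 240.46589306464958 0.0341758363753328 [ 0.299 -0.996  0.685] [ 0.14  0.86 -0.49]
```

View pics/top0.png

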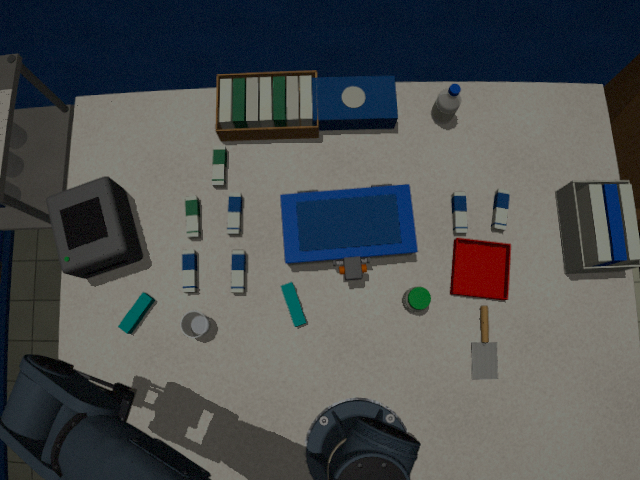

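View pics/side0.png

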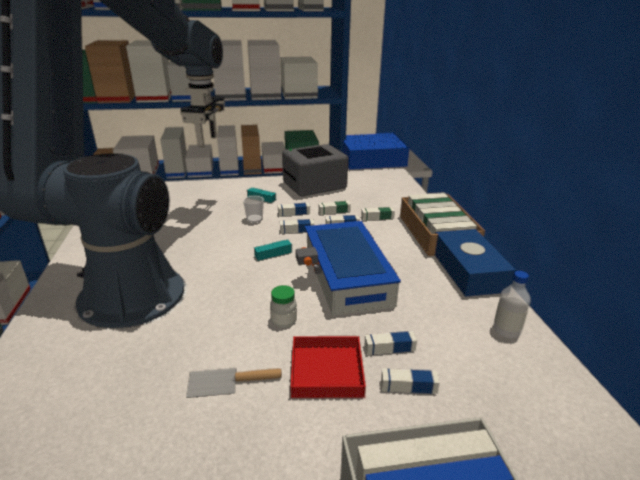

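Top view (up = +x, left = +y): the shut blue lid is at (348,224) with its catch at (352,268). Blue cartons are at (235,214), (190,271), (238,271), (460,213) and (501,210). Greens are at (219,167) and (192,217), the tray at (481,269) and the tabs jar at (418,299). Turquoise decoys are at (137,312) and (293,304). The side view agrees, so I'll measure next.

```bash
cat >> h.py <<'E'
def rect(P):
    (cx,cy),(w,h),a=cv2.minAreaRect(P[:,:2].astype(np.float32)*1000)
    if w<h: w,h,a=h,w,a+90
    a=(a+90)%180-90
    return np.round([cx/1e3,cy/1e3,w/1e3,h/1e3],4),round(a,1),round(float(np.median(P[:,2])),4)
def blob(c,W,uv,zlo,zhi,half=40):
    u,v=uv; m=((W[...,2]>zlo)&(W[...,2]<zhi)&(c['z_map']>0)).astype(np.uint8)
    n,l,stt,cen=cv2.connectedComponentsWithStats(m)
    return W[l==l[v,u]] if l[v,u] else None
E
python3 - <<'E'
from h import *
c=dict(np.load('/tmp/top.npz')); W=world(c)
print('counter',W[330,250],W[400,580])
for n,uv in dict(b1=(235,214),b2=(190,271),b3=(238,271),b4=(460,213),b5=(501,210),g1=(219,167),g2=(192,217),turq=(293,304)).items():
    P=blob(c,W,uv,.024,.04); print(n,None if P is None else (rect(P),len(P)))
P=blob(c,W,(348,224),.07,.1);print('lid',rect(P))
h=cv2.cvtColor(c['pixels'],cv2.COLOR_RGB2HSV)
red=((h[...,0]<4)|(h[...,0]>176))&(h[...,1]>180)&(h[...,2]>60); P=W[red&(W[...,2]<.06)&(W[...,0]>.1)]; print('tray',rect(P))
org=(h[...,0]>6)&(h[...,0]<18)&(h[...,1]>170)&(h[...,2]>80); 
n,l,s,cc=cv2.connectedComponentsWithStats(org.astype(np.uint8))
for i in range(1,n):
    if s[i,4]>15: print('orange',cc[i],s[i,4],np.median(W[l==i],0))
blk=W[255:282,340:366][(W[255:282,340:366,2]>.06)]; print('block px top',rect(W[262:278,345:360].reshape(-1,3)))
for uv in ((418,299),(199,325)): print(W[uv[1],uv[0]])
# lid seams incl catch region heights
for v in range(256,284,3): print(v,np.round(W[v,352],3))
E
```

```text
counter [ 0.29551967  0.25254309 -0.00147142] [ 0.0872287  -0.56660598 -0.00286186]
b1 ((array([0.5851, 0.2869, 0.103 , 0.0318]), -2.7, 0.0289), 474)
b2 ((array([0.4433, 0.4002, 0.1066, 0.0306]), 2.4, 0.0287), 516)
b3 ((array([0.4388, 0.2784, 0.1043, 0.0305]), -0.9, 0.029), 499)
b4 ((array([ 0.5698, -0.2791,  0.1054,  0.0306]), -1.7, 0.0289), 478)
b5 ((array([ 0.5753, -0.3864,  0.1061,  0.0338]), -10.4, 0.0291), 478)
g1 ((array([0.7124, 0.3282, 0.1079, 0.0317]), -0.1, 0.029), 479)
g2 ((array([0.5802, 0.3939, 0.104 , 0.0314]), 2.4, 0.0287), 464)
turq ((array([0.3556, 0.145 , 0.1052, 0.0306]), 17.6, 0.029), 552)
lid (array([0.5174, 0.0056, 0.3159, 0.223 ]), -86.9, 0.0784)
tray (array([ 0.4273, -0.3214,  0.14  ,  0.1393]), -8.1, 0.0036)
orange [363.94594595 267.75675676] 37 [ 0.42980803 -0.02511891  0.08090912]
orange [341.43902439 269.43902439] 41 [0.42659129 0.02835677 0.08271518]
block px top (array([0.3584, 0.0295, 0.1893, 0.0418]), -21.1, 0.0873)
[ 0.35398791 -0.14809951  0.07741463]
[0.3100374  0.3776114  0.00554714]
256 [0.458 0.002 0.085]
259 [0.451 0.002 0.085]
262 [0.444 0.003 0.088]
265 [0.437 0.003 0.086]
268 [0.43  0.003 0.089]
271 [0.423 0.003 0.089]
274 [0.416 0.004 0.088]
277 [0.278 0.083 1.257]
280 [ 0.411 -0.002 -0.001]
283 [ 0.404 -0.001  0.002]
```

```bash
cat >> h.py <<'E'
BY=np.radians(3.1); XD=np.array([np.cos(BY),np.sin(BY),0]); YD=np.array([-XD[1],XD[0],0])
HINGE=np.array([0.6225,0.0113,0.070]); BOX=HINGE-0.08*XD-np.array([0,0,.07])
def grip(th):
    "lid_grip world at lid angle"
    return HINGE+XD*(-.192*np.cos(th)-.004*np.sin(th))+np.array([0,0,.192*np.sin(th)+.004*np.cos(th)])
JAW=BY+np.pi/2
E
python3 - <<'E'
from h import *
print(grip(0),BOX, go(grip(0)+[0,0,.07],JAW))
E
```

```text
[0.43078096 0.00091687 0.074     ] [0.54261707 0.00697369 0.        ] [-16.27  16.26   2.98  -4.47]
```

```bash
python3 -m creep '[[-1.4,1.4,0.2,-0.4],[-2.8,2.8,0.4,-0.8],[-4.1,4.1,0.6,-1.2],[-5.5,5.5,0.8,-1.6],[-6.9,6.9,1,-2],[-8.2,8.2,1.2,-2.4],[-9.6,9.6,1.4,-2.8],[-11,11,1.6,-3.2],[-12.4,12.4,1.8,-3.6],[-13.8,13.8,2.2,-4],[-15.2,15.2,2.6,-4.4],[-16.27,16.26,2.98,-4.47]]' 1 20 && python3 - <<'E'
from h import *
s=st(); print(go(grip(0)+[0,0,-.019],JAW)); cap('top','top1.png')
E
```

```text
time: 1.1
tcp_pos: [0.3971, 0.0701, 0.1593]
tcp_rot: [3.141, 0.001, 1.627]
wrist_force: [1.1, 0.6, 0.7]
opening: 0.0929
t 1.1 tcp [0.3971 0.0701 0.1593] rot [3.141e+00 1.000e-03 1.627e+00] F [1.1 0.6 0.7] op 0.0929
[-2.84  1.19  4.17  0.03]
```

```bash
python3 -m creep '[[-1.4,0.6,0.3,0],[-2.84,1.19,0.6,0.03],[-2.84,1.19,1,0.03],[-2.84,1.19,1.6,0.03],[-2.84,1.19,2.2,0.03],[-2.84,1.19,2.8,0.03],[-2.84,1.19,3.4,0.03],[-2.84,1.19,4.0,0.03],[-2.84,1.19,4.17,0.03],[-2.84,1.19,4.17,0.03],[-2.84,1.19,4.17,0.03]]' && python3 - <<'E'
from h import *
s=st(); print(go(grip(0)+[0,0,-.019],JAW)); 
c=cams.capture('side'); cv2.imwrite('pics/side1.png',cv2.resize(c['pixels'][190:330,240:440,::-1],None,fx=4,fy=4))
E
```

```text
time: 2.07
tcp_pos: [0.4328, -0.0044, 0.0544]
tcp_rot: [-3.142, 0.002, 1.62]
wrist_force: [-0.8, 0.1, 0.2]
opening: 0.0931
t 2.07 tcp [ 0.4328 -0.0044  0.0544] rot [-3.142e+00  2.000e-03  1.620e+00] F [-0.8  0.1  0.2] op 0.0931
[ 0.22 -0.07 -0.03 -0.05]
```

View pics/side1.png

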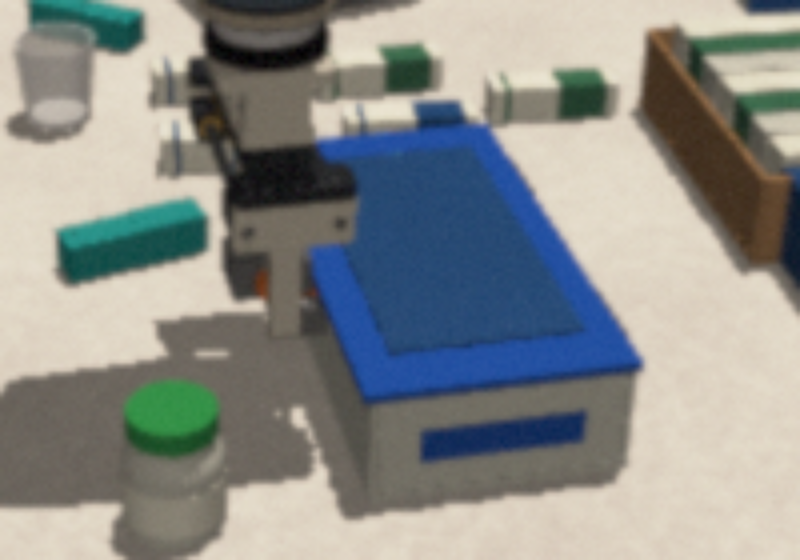

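The finger stands right across the orange button (crop (285,285)), clear of the lid edge. I'll centre in y, then pinch.

```bash
python3 -m creep '[[0.22,-0.07,0,-0.05],[0.22,-0.07,0,-0.05],[0.22,-0.07,0,-0.05]]' && python3 -m creep '[[0,0,0,0],[0,0,0,0],[0,0,0,0],[0,0,0,0],[0,0,0,0],[0,0,0,0],[0,0,0,0],[0,0,0,0],[0,0,0,0],[0,0,0,0]]' 0.45 20
```

```text
time: 2.37
tcp_pos: [0.4313, 0.0012, 0.0552]
tcp_rot: [3.14, 0.003, 1.625]
wrist_force: [-0.6, -0.4, 0.2]
opening: 0.0928
time: 3.2
tcp_pos: [0.4313, 0.0009, 0.0552]
tcp_rot: [3.14, 0.003, 1.625]
wrist_force: [-0.3, -5.7, 1.0]
opening: 0.0472
```

```bash
python3 - <<'E'
import numpy as np
for a in (np.arange(.1,1.01,.09),np.arange(.1,.91,.1)+1.0):
    f=lambda t: np.array([.192*(1-np.cos(t))-.004*np.sin(t), -(.192*np.sin(t)+.004*(np.cos(t)-1))])/.025
    b=0 if a[0]<1 else a[0]-.1
    print([[0,*np.round(f(t)-f(b),2).tolist(),0] for t in a], a[-1])
E
```

```text
[[0, 0.02, -0.77, 0], [0, 0.11, -1.45, 0], [0, 0.25, -2.12, 0], [0, 0.46, -2.77, 0], [0, 0.73, -3.39, 0], [0, 1.05, -3.99, 0], [0, 1.42, -4.55, 0], [0, 1.85, -5.08, 0], [0, 2.32, -5.56, 0], [0, 2.84, -6.0, 0], [0, 3.4, -6.39, 0]] 0.9999999999999999
[[0, 0.66, -0.37, 0], [0, 1.35, -0.67, 0], [0, 2.08, -0.89, 0], [0, 2.82, -1.05, 0], [0, 3.58, -1.12, 0], [0, 4.35, -1.12, 0], [0, 5.12, -1.05, 0], [0, 5.87, -0.89, 0], [0, 6.62, -0.67, 0]] 1.9
```

```bash
python3 -m creep '[[0,0.02,-0.77,0],[0,0.11,-1.45,0],[0,0.25,-2.12,0],[0,0.46,-2.77,0],[0,0.73,-3.39,0],[0,1.05,-3.99,0],[0,1.42,-4.55,0],[0,1.85,-5.08,0],[0,2.32,-5.56,0],[0,2.84,-6.0,0],[0,3.4,-6.39,0],[0,3.4,-6.39,0]]' && python3 - <<'E'
from h import *
print(grip(1.0)-[0,0,.019], r.sense()['tcp_pos']-(grip(1.0)-[0,0,.019]))
E
```

```text
time: 4.2
tcp_pos: [0.5175, 0.0057, 0.2164]
tcp_rot: [3.138, 0.004, 1.625]
wrist_force: [-4.9, -5.4, 9.4]
opening: 0.0474
[0.5155528  0.00550795 0.21472364] [0.00193897 0.00017063 0.00168591]
```

```bash
python3 -m creep '[[0,0.66,-0.37,0],[0,1.35,-0.67,0],[0,2.08,-0.89,0],[0,2.82,-1.05,0],[0,3.58,-1.12,0],[0,4.35,-1.12,0],[0,5.12,-1.05,0],[0,5.87,-0.89,0],[0,6.3,-0.75,0],[0,6.3,-0.75,0],[0,6.3,-0.75,0]]' && python3 - <<'E'
from h import *
p=r.sense()['tcp_pos']+[0,0,.019]-HINGE; print(np.arctan2(p[2],-p@XD))
cap('side','side2.png')
E
```

```text
time: 5.12
tcp_pos: [0.676, 0.0144, 0.2363]
tcp_rot: [3.134, 0.004, 1.626]
wrist_force: [3.4, -0.7, 6.5]
opening: 0.0474
1.8525225198903095
```

View pics/side2.png

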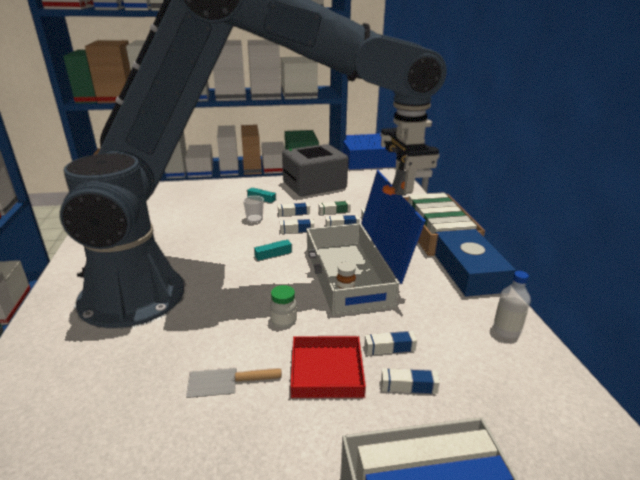

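The lid is open at about 1.85 rad, and the jar stands in the box at (346,272). Next I release and retreat upward.

```bash
python3 -m creep '[[0,0,0,0],[0,0,0,0],[0,0,0,0],[0,0,0,0],[0,0,-1,0],[0,0,-2,0],[0,0,-3,0],[0,-0.5,-3.6,0],[0,-1.5,-3.6,0],[0,-3,-3.6,0],[0,-4.5,-3.6,0],[0,-6,-3.6,0]]' 1 20 && python3 -m creep '[[0,-1.5,0,0],[0,-3,0,0],[0,-4.5,0,0],[0,-6,0,0],[0,-7.5,0,0],[0,-7.5,0,0]]' && python3 - <<'E'
from h import *
st(); c=cap('top','top2.png')
E
```

```text
time: 6.17
tcp_pos: [0.523, 0.0065, 0.3242]
tcp_rot: [3.136, 0.004, 1.626]
wrist_force: [0.2, 0.9, 0.2]
opening: 0.0927
time: 6.67
tcp_pos: [0.3307, -0.0034, 0.3228]
tcp_rot: [3.138, 0.004, 1.626]
wrist_force: [0.5, -0.7, 1.6]
opening: 0.093
t 6.67 tcp [ 0.3307 -0.0034  0.3228] rot [3.138 0.004 1.626] F [ 0.5 -0.7  1.6] op 0.093
```

View pics/top2.png

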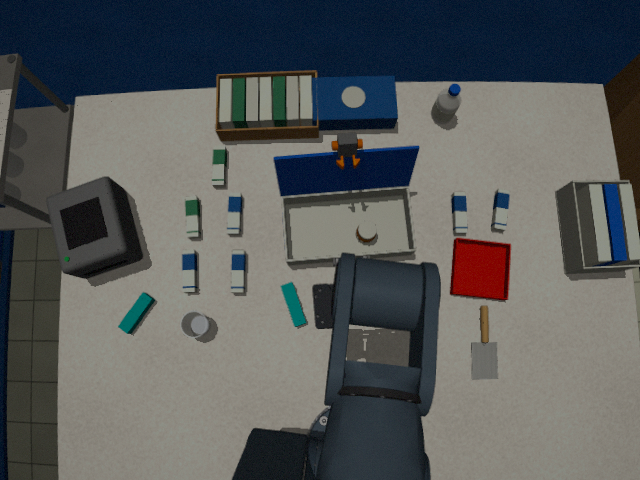

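The jar's white cap is at (368,231); the box is open and the cartons haven't moved.

```bash
python3 - <<'E'
from h import *
c=dict(np.load('/tmp/top.npz')); W=world(c)
sub=W[215:250,350:388].reshape(-1,3); m=(sub[:,2]>.052)&(sub[:,2]<.075); P=sub[m]
print('jar',rect(P),P[:,:2].mean(0),P[:,2].max(),(P[:,:2].max(0)+P[:,:2].min(0))/2)
m=(W[...,2]>.062)&(W[...,2]<.077); m[:, :270]=0; m[:,425:]=0; m[:185]=0; m[270:]=0
print('rim',rect(W[m]))
j=np.r_[(P[:,:2].max(0)+P[:,:2].min(0))/2,0]
print('in box',(j-BOX)@XD,(j-BOX)@YD); print(go([j[0],j[1],.1]), go([j[0],j[1],.017],JAW))
E
```

```text
jar (array([ 0.5278, -0.0385,  0.0439,  0.0431]), -43.3, 0.0589) [ 0.52703986 -0.03824026] 0.06456186881245676 [ 0.52699703 -0.03912564]
rim (array([0.5353, 0.007 , 0.3146, 0.1795]), -87.3, 0.0686)
in box -0.018090180359242494 -0.04518716461028182
[-1.81  7.6   8.98  0.  ] [-1.79  7.59 12.3   0.  ]
```

```bash
python3 -m creep '[[-0.4,1.5,1.6,0],[-0.8,3,3.2,0],[-1.2,4.5,4.8,0],[-1.6,6,6.4,0],[-1.79,7.59,7.8,0],[-1.79,7.59,9,0],[-1.79,7.59,10.2,0],[-1.79,7.59,11.4,0],[-1.79,7.59,12.3,0],[-1.79,7.59,12.3,0],[-1.79,7.59,12.3,0]]' 0.85 && python3 -m creep '[[0,0,0,0],[0,0,0,0],[0,0,0,0],[0,0,0,0],[0,0,0,0],[0,0,0,0],[0,0,0,0]]' 0.4 25 && python3 -m creep '[[0,0,-1,0],[0,0,-2,0],[0,0,-3,0],[0,0,-4,0],[0,0,-5,0],[0,0,-5.2,0],[0,0,-5.2,0]]' && python3 - <<'E'
from h import *
print(go([.4273,-.3214,.15],JAW),go([.4273,-.3214,.021],JAW))
E
```

```text
time: 7.63
tcp_pos: [0.5258, -0.0387, 0.0152]
tcp_rot: [3.141, 0.003, 1.625]
wrist_force: [0.2, 0.8, 0.8]
opening: 0.0792
time: 8.22
tcp_pos: [0.5265, -0.0388, 0.0165]
tcp_rot: [3.139, 0.003, 1.625]
wrist_force: [-2.1, -0.1, 10.4]
opening: 0.0492
time: 8.8
tcp_pos: [0.5269, -0.0385, 0.148]
tcp_rot: [3.136, 0.004, 1.625]
wrist_force: [-0.2, -0.1, -1.5]
opening: 0.0489
[-11.08  -4.59  -0.06   0.  ] [-11.06  -4.62   5.1    0.  ]
```

```bash
python3 -m creep '[[-1.2,-0.5,-0.1,0],[-2.4,-1,-0.1,0],[-3.6,-1.5,-0.1,0],[-4.8,-2,-0.1,0],[-6,-2.5,-0.1,0],[-7.2,-3,0,0],[-8.4,-3.5,0,0],[-9.6,-4,0,0],[-10.6,-4.4,0,0],[-11.06,-4.6,0,0],[-11.06,-4.6,0,0]]' && python3 - <<'E'
from h import *
st(); print(go([.4273,-.3214,.019],JAW))
E
```

```text
time: 9.72
tcp_pos: [0.4258, -0.3223, 0.147]
tcp_rot: [3.138, 0.003, 1.623]
wrist_force: [-0.1, 0.6, -1.9]
opening: 0.0492
t 9.72 tcp [ 0.4258 -0.3223  0.147 ] rot [3.138e+00 3.000e-03 1.623e+00] F [-0.1  0.6 -1.9] op 0.0492
[ 0.05  0.04  5.12 -0.03]
```

```bash
python3 -m creep '[[0.05,0.04,1,0],[0.05,0.04,2,0],[0.05,0.04,3,0],[0.05,0.04,4,0],[0.05,0.04,4.8,0],[0.05,0.04,5.12,0],[0.05,0.04,5.12,0]]' && python3 -m creep '[[0,0,0,0],[0,0,0,0],[0,0,0,0],[0,0,0,0],[0,0,-1,0],[0,0,-2,0],[0,0,-3,0],[0,0,-4,0],[0,0,-4.5,0],[0,0,-4.5,0]]' 0.68 && python3 - <<'E'
from h import *
st(); print(go([.5698,-.2791,.10],np.radians(88.3)),go([.5698,-.2791,.004],np.radians(88.3)))
E
```

```text
time: 10.3
tcp_pos: [0.4267, -0.3195, 0.0171]
tcp_rot: [3.14, -0.0, 1.623]
wrist_force: [0.2, 0.8, -1.4]
opening: 0.049
time: 11.13
tcp_pos: [0.4278, -0.3206, 0.133]
tcp_rot: [3.136, 0.004, 1.623]
wrist_force: [-0.7, -0.1, 0.0]
opening: 0.0632
t 11.13 tcp [ 0.4278 -0.3206  0.133 ] rot [3.136 0.004 1.623] F [-0.7 -0.1  0. ] op 0.0632
[1.37 5.75 1.35 0.94] [1.38 5.73 5.19 0.94]
```

```bash
python3 -m creep '[[0.3,1.3,0.3,0.2],[0.6,2.6,0.6,0.4],[0.9,3.9,0.9,0.6],[1.2,5.1,1.3,0.9],[1.38,5.73,2,0.94],[1.38,5.73,3,0.94],[1.38,5.73,4,0.94],[1.38,5.73,4.8,0.94],[1.38,5.73,5.15,0.94],[1.38,5.73,5.15,0.94],[1.38,5.73,5.15,0.94]]' 0.62 && python3 -m creep '[[0,0,0,0],[0,0,0,0],[0,0,0,0],[0,0,0,0],[0,0,0,0],[0,0,0,0]]' 0.2 25 && python3 -m creep '[[0,0,-1,0],[0,0,-2,0],[0,0,-3,0],[0,0,-4,0],[0,0,-5,0],[0,0,-5,0]]' && python3 - <<'E'
from h import *
t=BOX-.05*YD*2.16
print(go(t+[0,0,.13],JAW),go(t+[0,0,.0115],JAW))
E
```

```text
time: 12.05
tcp_pos: [0.5698, -0.2792, 0.0051]
tcp_rot: [3.136, 0.003, 1.541]
wrist_force: [-0.4, 0.4, 0.8]
opening: 0.0574
time: 12.55
tcp_pos: [0.5699, -0.2794, 0.0056]
tcp_rot: [3.135, 0.004, 1.541]
wrist_force: [-1.3, 0.5, 4.0]
opening: 0.0298
time: 13.05
tcp_pos: [0.5711, -0.28, 0.1356]
tcp_rot: [3.129, 0.007, 1.541]
wrist_force: [0.6, 0.0, -0.4]
opening: 0.0294
[ 7.14 -1.12  0.16 -0.96] [ 7.17 -1.18  4.9  -0.96]
```

```bash
python3 -m creep '[[1.2,-0.2,0,-0.2],[2.4,-0.4,0,-0.4],[3.6,-0.6,0,-0.6],[4.8,-0.8,0,-0.8],[6,-1,0,-0.96],[7,-1.12,0,-0.96],[7.17,-1.15,0.1,-0.96],[7.17,-1.15,0.1,-0.96]]' && python3 - <<'E'
from h import *
st(); t=BOX-.108*YD
print(go(t+[0,0,.0125],JAW))
E
```

```text
time: 13.72
tcp_pos: [0.5472, -0.0987, 0.1307]
tcp_rot: [3.131, 0.008, 1.627]
wrist_force: [0.4, -0.6, -0.6]
opening: 0.0298
t 13.72 tcp [ 0.5472 -0.0987  0.1307] rot [3.131 0.008 1.627] F [ 0.4 -0.6 -0.6] op 0.0298
[-0.05 -0.01  4.73  0.02]
```

```bash
python3 -m creep '[[-0.05,0,1,0],[-0.05,0,2,0],[-0.05,0,3,0],[-0.05,0,4,0],[-0.05,0,4.73,0],[-0.05,0,4.73,0],[-0.05,0,4.73,0]]' && python3 -m creep '[[0,0,0,0],[0,0,0,0],[0,0,0,0],[0,0,0,0],[0,0,-1,0],[0,0,-2,0],[0,0,-3,0],[0,0,-4,0],[0,0,-4.5,0],[0,0,-4.5,0]]' 0.47 && python3 - <<'E'
from h import *
st(); c=cams.capture('top');W=world(c)
P=blob(c,W,(501,210),.024,.04); print(rect(P)); print(go([.5753,-.3864,.005],np.radians(79.6)))
E
```

```text
time: 14.3
tcp_pos: [0.5483, -0.1019, 0.0116]
tcp_rot: [3.132, 0.007, 1.626]
wrist_force: [0.7, -0.3, 0.1]
opening: 0.0298
time: 15.13
tcp_pos: [0.5487, -0.1014, 0.1273]
tcp_rot: [3.127, 0.009, 1.626]
wrist_force: [0.6, -0.5, 0.1]
opening: 0.0441
t 15.13 tcp [ 0.5487 -0.1014  0.1273] rot [3.127 0.009 1.626] F [ 0.6 -0.5  0.1] op 0.0441
(array([ 0.5752, -0.3852,  0.1067,  0.0346]), -13.1, 0.029)
[-11.41   0.41   4.91   2.71]
```

```bash
python3 -m creep '[[-1.3,0,0,0.4],[-2.6,0.1,0,0.8],[-3.9,0.1,0,1.2],[-5.2,0.2,0,1.6],[-6.5,0.2,0,2],[-7.8,0.3,0,2.4],[-9.1,0.3,0.4,2.9],[-10.4,0.4,0.9,2.9],[-11.38,0.41,1.5,2.9],[-11.38,0.41,2.5,2.9],[-11.38,0.41,2.7,2.9],[-11.38,0.41,2.7,2.9]]' 0.65 && python3 - <<'E'
from h import *
st(); print(go([.5753,-.386,.0055],np.radians(78.5)))
E
```

```text
time: 16.18
tcp_pos: [0.5731, -0.3839, 0.057]
tcp_rot: [3.133, 0.002, 1.373]
wrist_force: [0.1, 0.1, 0.8]
opening: 0.0608
t 16.18 tcp [ 0.5731 -0.3839  0.057 ] rot [3.133e+00 2.000e-03 1.373e+00] F [0.1 0.1 0.8] op 0.0608
[-0.06  0.09  2.06  0.03]
```

```bash
python3 -m creep '[[-0.06,0.09,0.8,0],[-0.06,0.09,1.6,0],[-0.06,0.09,2.06,0],[-0.06,0.09,2.06,0]]' && python3 -m creep '[[0,0,0,0],[0,0,0,0],[0,0,0,0],[0,0,0,0],[0,0,0,0],[0,0,0,0]]' 0.2 25 && python3 -m creep '[[0,0,-1,0],[0,0,-2,0],[0,0,-3,0],[0,0,-4,0],[0,0,-5,0],[0,0,-5,0]]' && python3 - <<'E'
from h import *
t=BOX-.054*YD
print(go(t+[0,0,.13],JAW),go(t+[0,0,.0125],JAW))
E
```

```text
time: 16.52
tcp_pos: [0.5746, -0.3846, 0.0037]
tcp_rot: [3.136, 0.001, 1.374]
wrist_force: [-0.6, -0.0, -0.2]
opening: 0.0606
time: 17.02
tcp_pos: [0.5749, -0.3848, 0.0045]
tcp_rot: [3.135, 0.001, 1.374]
wrist_force: [-0.4, 0.1, 3.8]
opening: 0.0301
time: 17.52
tcp_pos: [0.576, -0.3859, 0.1352]
tcp_rot: [3.128, 0.005, 1.374]
wrist_force: [-0.4, -0.3, 0.2]
opening: 0.03
[13.06 -3.85  0.09 -2.88] [13.08 -3.91  4.79 -2.88]
```

```bash
python3 -m creep '[[1.3,-0.4,0,-0.3],[2.6,-0.8,0,-0.6],[3.9,-1.2,0,-0.9],[5.2,-1.6,0,-1.2],[6.5,-2,0,-1.5],[7.8,-2.4,0,-1.8],[9.1,-2.8,0,-2.1],[10.4,-3.1,0,-2.4],[11.7,-3.5,0,-2.88],[13.0,-3.85,0,-2.88],[13.06,-3.87,0,-2.88],[13.06,-3.87,0,-2.88]]' && python3 - <<'E'
from h import *
st(); t=BOX-.054*YD
print(go(t+[0,0,.0125],JAW))
E
```

```text
time: 18.52
tcp_pos: [0.5447, -0.0454, 0.132]
tcp_rot: [3.13, 0.008, 1.627]
wrist_force: [0.6, -0.3, -0.9]
opening: 0.0299
t 18.52 tcp [ 0.5447 -0.0454  0.132 ] rot [3.13  0.008 1.627] F [ 0.6 -0.3 -0.9] op 0.0299
[-0.03 -0.03  4.78  0.03]
```

```bash
python3 -m creep '[[-0.02,0,1,0],[-0.02,0,2,0],[-0.02,0,3,0],[-0.02,0,4,0],[-0.02,0,4.75,0],[-0.02,0,4.75,0],[-0.02,0,4.75,0]]' && python3 -m creep '[[0,0,0,0],[0,0,0,0],[0,0,0,0],[0,0,0,0],[0,0,-1,0],[0,0,-2,0],[0,0,-3,0],[0,0,-4,0],[0,0,-4.5,0],[0,0,-4.5,0]]' 0.46 && python3 - <<'E'
from h import *
st(); c=cap('top','top3.png');W=world(c)
for n,uv in dict(b1=(235,214),b2=(190,271),b3=(238,271),g1=(219,167),g2=(192,217),p1=(390,230),p2=(368,230)).items():
    P=blob(c,W,uv,.024,.043); print(n,None if P is None else (rect(P),len(P)))
print(go([.4388,.2784,.005],np.radians(89.1)))
E
```

```text
time: 19.1
tcp_pos: [0.5458, -0.0476, 0.0128]
tcp_rot: [3.132, 0.007, 1.626]
wrist_force: [-0.3, -0.7, -1.0]
opening: 0.0298
time: 19.93
tcp_pos: [0.5462, -0.047, 0.1286]
tcp_rot: [3.127, 0.009, 1.626]
wrist_force: [1.0, 0.0, 0.9]
opening: 0.043
t 19.93 tcp [ 0.5462 -0.047   0.1286] rot [3.127 0.009 1.626] F [1.  0.  0.9] op 0.043
b1 ((array([0.5851, 0.2864, 0.1031, 0.0321]), -3.1, 0.0287), 482)
b2 ((array([0.4433, 0.4001, 0.1063, 0.0309]), 2.9, 0.0289), 505)
b3 ((array([0.4387, 0.2778, 0.1038, 0.0308]), -1.8, 0.0293), 503)
g1 ((array([0.7124, 0.3281, 0.1089, 0.0323]), -1.1, 0.0288), 473)
g2 ((array([0.5803, 0.3942, 0.103 , 0.0315]), 3.0, 0.0286), 450)
p1 None
p2 None
[13.27 -3.59  4.71  0.82]
```

View pics/top3.png

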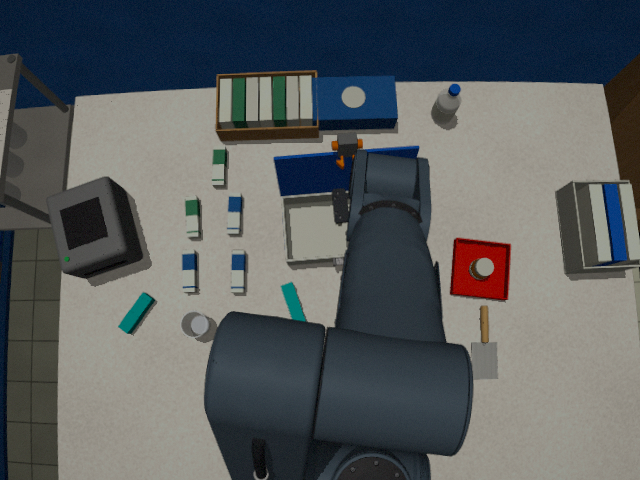

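The jar stands in the tray at (484,268). Three blue cartons are left at (235,214), (190,271) and (238,271), all unmoved, and the lid is still open. Next is carton b3.

```bash
python3 -m creep '[[1.3,-0.4,0,0.2],[2.6,-0.8,0,0.4],[3.9,-1.2,0,0.6],[5.2,-1.6,0,0.8],[6.5,-2,0,0.8],[7.8,-2.4,0,0.8],[9.1,-2.8,0,0.8],[10.4,-3,0.5,0.8],[11.7,-3.3,1,0.82],[13.0,-3.55,1.5,0.82],[13.25,-3.59,2.4,0.82],[13.25,-3.59,2.7,0.82]]' 0.65 && python3 - <<'E'
from h import *
st(); print(go([.4388,.278,.0055],np.radians(88.9)))
E
```

```text
time: 20.98
tcp_pos: [0.4359, 0.2792, 0.052]
tcp_rot: [3.132, 0.009, 1.558]
wrist_force: [-0.2, -0.8, -0.5]
opening: 0.0604
t 20.98 tcp [0.4359 0.2792 0.052 ] rot [3.132 0.009 1.558] F [-0.2 -0.8 -0.5] op 0.0604
[-0.03  0.1   1.86  0.07]
```

```bash
python3 -m creep '[[-0.03,0.1,0.8,0.07],[-0.03,0.1,1.6,0.07],[-0.03,0.1,1.86,0.07],[-0.03,0.1,1.86,0.07]]' && python3 -m creep '[[0,0,0,0],[0,0,0,0],[0,0,0,0],[0,0,0,0],[0,0,0,0],[0,0,0,0]]' 0.2 25 && python3 -m creep '[[0,0,-1,0],[0,0,-2,0],[0,0,-3,0],[0,0,-4,0],[0,0,-5,0],[0,0,-5,0]]' && python3 - <<'E'
from h import *
t=BOX
print(go(t+[0,0,.13],JAW),go(t+[0,0,.0125],JAW))
E
```

```text
time: 21.32
tcp_pos: [0.4379, 0.2767, 0.004]
tcp_rot: [3.136, 0.011, 1.551]
wrist_force: [0.2, 0.0, -0.1]
opening: 0.0607
time: 21.82
tcp_pos: [0.4382, 0.2769, 0.0046]
tcp_rot: [3.135, 0.01, 1.551]
wrist_force: [-1.1, -0.0, 5.5]
opening: 0.0298
time: 22.32
tcp_pos: [0.4392, 0.2792, 0.1339]
tcp_rot: [3.129, 0.007, 1.551]
wrist_force: [0.7, -0.3, -1.2]
opening: 0.0295
[-10.81   4.35   0.29  -0.85] [-10.77   4.29   4.99  -0.85]
```

```bash
python3 -m creep '[[-1.2,0.5,0,-0.1],[-2.4,1,0,-0.2],[-3.6,1.5,0,-0.3],[-4.8,2,0,-0.4],[-6,2.5,0,-0.5],[-7.2,3,0,-0.6],[-8.4,3.5,0,-0.7],[-9.6,3.9,0,-0.8],[-10.5,4.3,0,-0.85],[-10.8,4.33,0,-0.85],[-10.8,4.33,0,-0.85],[-10.8,4.33,0,-0.85]]' && python3 - <<'E'
from h import *
st(); t=BOX
print(go(t+[0,0,.0125],JAW))
E
```

```text
time: 23.32
tcp_pos: [0.5415, 0.0076, 0.1367]
tcp_rot: [3.131, 0.008, 1.624]
wrist_force: [-0.7, 0.2, -1.1]
opening: 0.0298
t 23.32 tcp [0.5415 0.0076 0.1367] rot [3.131 0.008 1.624] F [-0.7  0.2 -1.1] op 0.0298
[ 0.01 -0.01  4.97 -0.  ]
```

```bash
python3 -m creep '[[0,0,1,0],[0,0,2,0],[0,0,3,0],[0,0,4,0],[0,0,4.95,0],[0,0,4.95,0],[0,0,4.95,0]]' && python3 -m creep '[[0,0,0,0],[0,0,0,0],[0,0,0,0],[0,0,0,0],[0,0,-1,0],[0,0,-2,0],[0,0,-3,0],[0,0,-4,0],[0,0,-4.5,0],[0,0,-4.5,0]]' 0.46 && python3 - <<'E'
from h import *
st(); print(go([.5851,.2867,.0055],np.radians(87)))
E
```

```text
time: 23.9
tcp_pos: [0.5421, 0.0079, 0.0127]
tcp_rot: [3.133, 0.007, 1.626]
wrist_force: [-0.0, 0.3, -0.5]
opening: 0.0302
time: 24.73
tcp_pos: [0.5425, 0.0086, 0.1284]
tcp_rot: [3.127, 0.008, 1.626]
wrist_force: [0.3, 0.5, -0.1]
opening: 0.0426
t 24.73 tcp [0.5425 0.0086 0.1284] rot [3.127 0.008 1.626] F [ 0.3  0.5 -0.1] op 0.0426
[11.05  2.24  4.86  1.23]
```

```bash
python3 -m creep '[[1.3,0.1,0,0.2],[2.6,0.2,0,0.4],[3.9,0.4,0,0.6],[5.2,0.7,0,0.8],[6.5,1.1,0,1],[7.8,1.5,0,1.2],[9.1,1.9,0.5,1.23],[10.4,2.2,1,1.23],[11.03,2.24,1.6,1.23],[11.03,2.24,2.5,1.23],[11.03,2.24,2.8,1.23],[11.03,2.24,2.8,1.23]]' 0.65 && python3 - <<'E'
from h import *
st(); c=cams.capture('top');W=world(c)
print(go([.5851,.2867,.0055],np.radians(87)))
P=blob(c,W,(190,271),.024,.043); print(rect(P))
E
```

```text
time: 25.73
tcp_pos: [0.5827, 0.2857, 0.0542]
tcp_rot: [3.131, 0.009, 1.518]
wrist_force: [-0.0, 0.5, 0.4]
opening: 0.0605
t 25.73 tcp [0.5827 0.2857 0.0542] rot [3.131 0.009 1.518] F [-0.   0.5  0.4] op 0.0605
[ 0.06  0.03  2.02 -0.01]Traceback (most recent call last):
  File "<stdin>", line 4, in <module>
  File "h.py", line 27, in rect
    (cx,cy),(w,h),a=cv2.minAreaRect(P[:,:2].astype(np.float32)*1000)
                                    ~^^^^^^
TypeError: 'NoneType' object is not subscriptable
```

```bash
python3 -m creep '[[0.05,0.06,0.8,0],[0.05,0.06,1.6,0],[0.05,0.06,2,0],[0.05,0.06,2,0]]' && python3 -m creep '[[0,0,0,0],[0,0,0,0],[0,0,0,0],[0,0,0,0],[0,0,0,0],[0,0,0,0]]' 0.2 25 && python3 -m creep '[[0,0,-1,0],[0,0,-2,0],[0,0,-3,0],[0,0,-4,0],[0,0,-5,0],[0,0,-5,0]]' && python3 - <<'E'
from h import *
t=BOX+.054*YD
print(go(t+[0,0,.13],JAW),go(t+[0,0,.0125],JAW))
E
```

```text
time: 26.12
tcp_pos: [0.5853, 0.2856, 0.0048]
tcp_rot: [3.131, 0.009, 1.517]
wrist_force: [0.3, 0.4, 0.1]
opening: 0.0604
time: 26.62
tcp_pos: [0.5856, 0.2858, 0.0056]
tcp_rot: [3.13, 0.008, 1.517]
wrist_force: [-1.6, 0.0, 4.9]
opening: 0.0298
time: 27.12
tcp_pos: [0.5862, 0.2878, 0.1358]
tcp_rot: [3.123, 0.005, 1.517]
wrist_force: [0.8, 0.1, 0.4]
opening: 0.0302
[-9.16 -1.38  0.25 -1.23] [-9.14 -1.46  4.95 -1.23]
```

```bash
python3 -m creep '[[-0.9,-0.5,0,-0.1],[-2,-1,0,-0.3],[-3.2,-1.3,0,-0.5],[-4.4,-1.38,0,-0.7],[-5.6,-1.38,0,-0.9],[-6.8,-1.38,0,-1.1],[-8,-1.38,0,-1.2],[-9,-1.38,0,-1.23],[-9.15,-1.4,0,-1.23],[-9.15,-1.4,0,-1.23]]' && python3 - <<'E'
from h import *
st(); t=BOX+.054*YD
print(go(t+[0,0,.0125],JAW))
c=cap('top','top4.png');W=world(c)
P=blob(c,W,(190,271),.024,.043); print(None if P is None else rect(P))
E
```

```text
time: 27.95
tcp_pos: [0.5387, 0.0602, 0.1359]
tcp_rot: [3.125, 0.007, 1.622]
wrist_force: [-0.1, -0.1, -0.7]
opening: 0.0299
t 27.95 tcp [0.5387 0.0602 0.1359] rot [3.125 0.007 1.622] F [-0.1 -0.1 -0.7] op 0.0299
[ 0.06 -0.04  4.94 -0.03]
(array([0.4431, 0.4002, 0.1067, 0.0312]), 2.1, 0.0288)
```

View pics/top4.png

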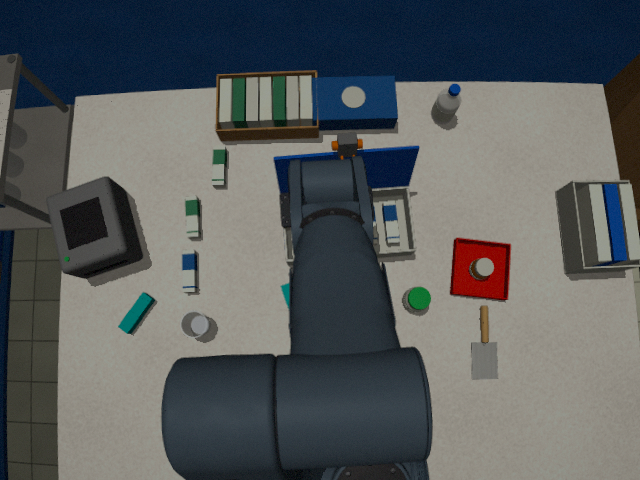

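The remaining carton is at (190,271), unmoved. One placed carton shows inside the box at (391,224), and the jar is still in the tray. I'll place this carton now.

```bash
python3 -m creep '[[0.06,-0.04,1,0],[0.06,-0.04,2,0],[0.06,-0.04,3,0],[0.06,-0.04,4,0],[0.06,-0.04,4.92,0],[0.06,-0.04,4.92,0],[0.06,-0.04,4.92,0]]' && python3 -m creep '[[0,0,0,0],[0,0,0,0],[0,0,0,0],[0,0,0,0],[0,0,-1,0],[0,0,-2,0],[0,0,-3,0],[0,0,-4,0],[0,0,-4.5,0],[0,0,-4.5,0]]' 0.46 && python3 - <<'E'
from h import *
st(); print(go([.4432,.4002,.0055],np.radians(92.4)))
E
```

```text
time: 28.58
tcp_pos: [0.5394, 0.0631, 0.0123]
tcp_rot: [3.126, 0.007, 1.624]
wrist_force: [0.2, -0.3, -0.4]
opening: 0.0295
time: 29.42
tcp_pos: [0.5392, 0.0638, 0.1281]
tcp_rot: [3.121, 0.007, 1.624]
wrist_force: [0.1, -0.6, 0.4]
opening: 0.0428
t 29.42 tcp [0.5392 0.0638 0.1281] rot [3.121 0.007 1.624] F [ 0.1 -0.6  0.4] op 0.0428
[13.67 -3.21  4.75  0.13]
```

```bash
python3 -m creep '[[1.3,-0.4,0,0],[2.6,-0.7,0,0],[3.9,-1,0,0],[5.2,-1.3,0,0],[6.5,-1.6,0,0],[7.8,-1.9,0,0],[9.1,-2.2,0,0.1],[10.4,-2.5,0.5,0.1],[11.7,-2.8,1,0.13],[13,-3.1,1.6,0.13],[13.67,-3.21,2.5,0.13],[13.67,-3.21,2.8,0.13]]' 0.65 && python3 - <<'E'
from h import *
st(); print(go([.4432,.4002,.0055],np.radians(92.4)))
E
```

```text
time: 30.42
tcp_pos: [0.4398, 0.4022, 0.0506]
tcp_rot: [3.124, 0.008, 1.616]
wrist_force: [-0.1, -0.8, -0.6]
opening: 0.0607
t 30.42 tcp [0.4398 0.4022 0.0506] rot [3.124 0.008 1.616] F [-0.1 -0.8 -0.6] op 0.0607
[-0.07  0.1   1.8   0.04]
```

```bash
python3 -m creep '[[-0.07,0.1,0.8,0],[-0.07,0.1,1.6,0],[-0.07,0.1,1.8,0],[-0.07,0.1,1.8,0]]' && python3 -m creep '[[0,0,0,0],[0,0,0,0],[0,0,0,0],[0,0,0,0],[0,0,0,0],[0,0,0,0]]' 0.2 25 && python3 -m creep '[[0,0,-1,0],[0,0,-2,0],[0,0,-3,0],[0,0,-4,0],[0,0,-5,0],[0,0,-5,0]]' && python3 - <<'E'
from h import *
t=BOX+.109*YD
print(go(t+[0,0,.13],JAW),go(t+[0,0,.0125],JAW))
E
```

```text
time: 30.75
tcp_pos: [0.4426, 0.3988, 0.0041]
tcp_rot: [3.126, 0.01, 1.615]
wrist_force: [-0.4, 0.3, 0.1]
opening: 0.0605
time: 31.25
tcp_pos: [0.4429, 0.3991, 0.0048]
tcp_rot: [3.126, 0.009, 1.615]
wrist_force: [-0.7, 0.5, 5.3]
opening: 0.0298
time: 31.75
tcp_pos: [0.4425, 0.4016, 0.1347]
tcp_rot: [3.12, 0.005, 1.615]
wrist_force: [-0.2, -0.2, 0.0]
opening: 0.0297
[-11.59   3.25   0.32  -0.11] [-11.56   3.15   5.02  -0.11]
```

```bash
python3 -m creep '[[-1.3,0.4,0,0],[-2.6,0.8,0,0],[-3.9,1.2,0,0],[-5.2,1.6,0,0],[-6.5,2,0,0],[-7.8,2.3,0,0],[-9.1,2.6,0,0],[-10.4,2.9,0,-0.1],[-11.4,3.2,0,-0.1],[-11.58,3.22,0,-0.1],[-11.58,3.22,0,-0.1]]' && python3 - <<'E'
from h import *
st(); t=BOX+.109*YD
print(go(t+[0,0,.0125],JAW))
E
```

```text
time: 32.67
tcp_pos: [0.5358, 0.1148, 0.1375]
tcp_rot: [3.121, 0.006, 1.622]
wrist_force: [0.1, 1.5, -0.5]
opening: 0.0295
t 32.67 tcp [0.5358 0.1148 0.1375] rot [3.121 0.006 1.622] F [ 0.1  1.5 -0.5] op 0.0295
[ 0.07 -0.07  5.   -0.04]
```

```bash
python3 -m creep '[[0.06,-0.07,1,0],[0.06,-0.07,2,0],[0.06,-0.07,3,0],[0.06,-0.07,4,0],[0.06,-0.07,4.98,0],[0.06,-0.07,4.98,0],[0.06,-0.07,4.98,0]]' && python3 -m creep '[[0,0,0,0],[0,0,0,0],[0,0,0,0],[0,0,0,0],[0,0,-1.5,0],[0,0,-3,0],[0,0,-4.5,0],[0,-0.5,-6,0],[0,-2,-7.5,0],[0,-3.5,-8.5,0],[0,-5,-9.5,0],[0,-6.5,-10,0]]' 0.46 && python3 -m creep '[[0,-1.5,0,0],[0,-2.5,0,0],[0,-2.5,0,0]]' && python3 - <<'E'
from h import *
st(); c=cap('top','top5.png');cap('side','side5.png')
W=world(c)
for uv in ((304,225),(327,228),(349,226),(370,225),(391,224)):
    P=blob(c,W,uv,.027,.045); print(uv,W[uv[1],uv[0]],None if P is None else rect(P))
E
```

```text
time: 33.25
tcp_pos: [0.5357, 0.1166, 0.0124]
tcp_rot: [3.123, 0.006, 1.623]
wrist_force: [-0.4, 0.2, 0.2]
opening: 0.0299
time: 34.25
tcp_pos: [0.382, 0.1099, 0.2556]
tcp_rot: [3.12, 0.005, 1.623]
wrist_force: [0.0, 0.4, 0.6]
opening: 0.0426
time: 34.5
tcp_pos: [0.3159, 0.1064, 0.2546]
tcp_rot: [3.119, 0.005, 1.623]
wrist_force: [1.2, 0.3, 0.2]
opening: 0.043
t 34.5 tcp [0.3159 0.1064 0.2546] rot [3.119 0.005 1.623] F [1.2 0.3 0.2] op 0.043
(304, 225) [0.54716512 0.11289092 0.03177544] (array([0.5381, 0.1173, 0.1063, 0.0306]), 3.0, 0.034)
(327, 228) [0.53791416 0.05660701 0.03189226] (array([0.5412, 0.064 , 0.1058, 0.0306]), 3.1, 0.034)
(349, 226) [0.54060301 0.00261039 0.03532888] (array([0.5441, 0.0085, 0.106 , 0.0312]), 3.5, 0.0339)
(370, 225) [ 0.54165727 -0.04908535  0.0351217 ] (array([ 0.5486, -0.0474,  0.1039,  0.0316]), 2.7, 0.034)
(391, 224) [ 0.5429401  -0.10115432  0.033966  ] (array([ 0.5496, -0.1022,  0.1037,  0.0322]), 3.9, 0.0338)
```

View pics/top5.png

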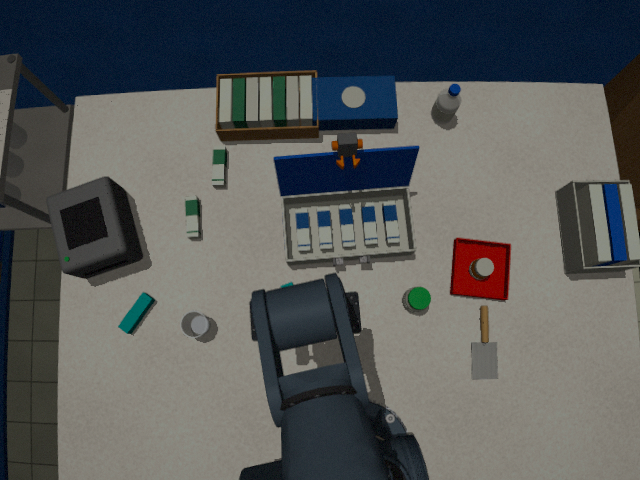

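View pics/side5.png

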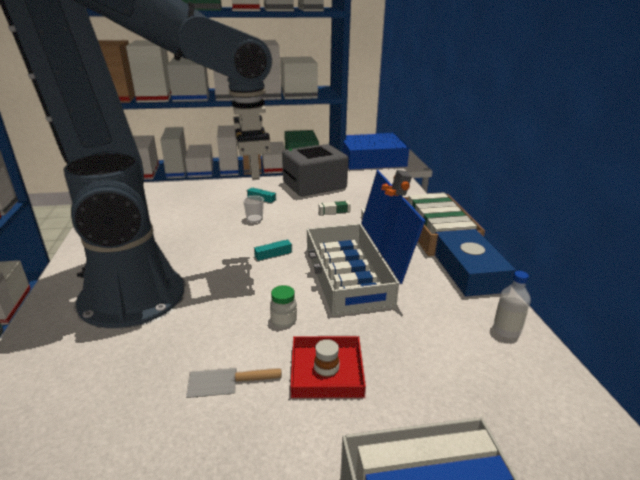

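All five cartons lie flat in the box, in a row from (304,232) to (391,222). The jar is upright in the tray at (484,268), the greens and bystanders are untouched, and the lid is open. To shut it, I'll locate the catch now.

```bash
python3 - <<'E'
from h import *
c=dict(np.load('/tmp/top.npz'));W=world(c); h=cv2.cvtColor(c['pixels'],cv2.COLOR_RGB2HSV)
m=(h[...,0]>5)&(h[...,0]<18)&(h[...,1]>170)&(h[...,2]>80)&(W[...,2]>.2); m[155:]=0
n,l,s,cc=cv2.connectedComponentsWithStats(m.astype(np.uint8))
for i in range(1,n):
    if s[i,4]>10: P=W[l==i]; print(cc[i],s[i,4],np.median(P,0),P.min(0),P.max(0))
m2=np.zeros_like(m); m2[130:157,338:357]=1
B=W[m2&(W[...,2]>.2)]; print('block',rect(B),B.min(0),B.max(0))
for th in (1.75,1.8,1.85): print(th,grip(th))
print(go(grip(1.83)+[0,0,.07],JAW), go(grip(1.83)-[0,0,.019],JAW))
E
```

```text
[359.65625 142.78125] 32 [ 0.66637451 -0.0124117   0.26363603] [ 0.66036732 -0.01649843  0.25915401] [ 0.67643163 -0.00830212  0.26775191]
[334.55555556 144.44444444] 45 [0.66410627 0.04095883 0.26349484] [0.27763632 0.03510675 0.25936587] [0.67301565 0.08300802 1.25683563]
block (array([0.4816, 0.036 , 0.4163, 0.0431]), -7.1, 0.2748) [ 0.27763632 -0.00742767  0.21178902] [0.687255   0.08300802 1.25683563]
1.75 [0.65274298 0.0129379  0.25821232]
1.8 [0.66216928 0.01344841 0.25606994]
1.85 [0.67149642 0.01395355 0.25346248]
[-4.45 13.78 -2.43 -0.02] [-4.43 13.7   1.13 -0.02]
```

```bash
python3 -m creep '[[0,0.8,-1.2,0],[-0.4,1.8,-2.5,0],[-1,3.2,-2.9,0],[-1.8,4.7,-2.9,0],[-2.6,6.2,-2.8,0],[-3.4,7.7,-2.8,0],[-4.2,9.2,-2.7,0],[-4.4,10.7,-2.6,0],[-4.45,12.2,-2.5,0],[-4.45,13.5,-2.5,0],[-4.45,13.7,-2.5,0],[-4.45,13.7,-2.5,0]]' 1 25 && python3 - <<'E'
from h import *
st();print(go(grip(1.82)-[0,0,.019],JAW))
E
```

```text
time: 35.6
tcp_pos: [0.6674, 0.0133, 0.324]
tcp_rot: [3.12, 0.005, 1.622]
wrist_force: [-0.5, -0.4, -0.1]
opening: 0.0932
t 35.6 tcp [0.6674 0.0133 0.324 ] rot [3.12  0.005 1.622] F [-0.5 -0.4 -0.1] op 0.0932
[ 0.03 -0.14  3.51 -0.03]
```

```bash
python3 -m creep '[[0.03,-0.1,0.9,0],[0.03,-0.14,1.8,0],[0.03,-0.14,2.7,0],[0.03,-0.14,3.4,0],[0.03,-0.14,3.5,0],[0.03,-0.14,3.5,0]]' && python3 -m creep '[[0,0,0,0],[0,0,0,0],[0,0,0,0],[0,0,0,0],[0,0,0,0],[0,0,0,0],[0,0,0,0],[0,0,0,0],[0,0,0,0],[0,0,0,0]]' 0.45 25 && python3 - <<'E'
from h import *
p=r.sense()['tcp_pos']+[0,0,.019]-HINGE; t0=np.arctan2(p[2],-p@XD)-np.arctan2(.004,.192); print(t0, p@YD, np.hypot(p[2],p@XD))
t0=1.82
R=Ro.from_euler('xyz',r.sense()['tcp_rot']).as_matrix()
f=lambda t: R.T@(grip(t)-grip(t0))/.025
for ths in (np.arange(1.72,.81,-.09),): print([np.round(f(t),2).tolist() for t in ths],ths[-1])
E
```

```text
time: 36.1
tcp_pos: [0.6651, 0.0134, 0.236]
tcp_rot: [3.121, 0.005, 1.622]
wrist_force: [-0.3, -0.3, 0.5]
opening: 0.0931
time: 36.93
tcp_pos: [0.6653, 0.0137, 0.2365]
tcp_rot: [3.12, 0.004, 1.622]
wrist_force: [-0.6, 2.4, 5.1]
opening: 0.0475
1.77714071264478 5.898810780507788e-05 0.19041448592693858
[[-0.0, -0.75, -0.18], [-0.0, -1.44, -0.28], [-0.01, -2.13, -0.32], [-0.01, -2.82, -0.3], [-0.01, -3.5, -0.21], [-0.01, -4.17, -0.07], [-0.01, -4.82, 0.14], [-0.01, -5.44, 0.4], [-0.01, -6.04, 0.73], [-0.01, -6.6, 1.1], [-0.01, -7.13, 1.53]] 0.8199999999999992
```

```bash
python3 -m creep '[[0,-0.75,-0.18,0],[0,-1.44,-0.28,0],[0,-2.13,-0.32,0],[0,-2.82,-0.3,0],[0,-3.5,-0.21,0],[0,-4.17,-0.07,0],[0,-4.82,0.14,0],[0,-5.44,0.4,0],[0,-6.04,0.73,0],[0,-6.6,1.1,0],[0,-7.13,1.53,0],[0,-7.13,1.53,0]]' && python3 - <<'E'
from h import *
s=r.sense();p=s['tcp_pos']+[0,0,.019]-HINGE; t0=np.arctan2(p[2],-p@XD)-np.arctan2(.004,.192); print(t0, p@YD, np.hypot(p[2],p@XD))
R=Ro.from_euler('xyz',s['tcp_rot']).as_matrix()
f=lambda t: R.T@(grip(t)-[0,0,.019]-s['tcp_pos'])/.025
print([np.round(f(t),2).tolist() for t in np.r_[np.arange(t0-.08,.01,-.08),0]])
E
```

```text
time: 37.93
tcp_pos: [0.4856, 0.0038, 0.1928]
tcp_rot: [3.124, 0.005, 1.623]
wrist_force: [-3.3, -1.8, -0.5]
opening: 0.0473
0.7811775055541579 -4.745739668260934e-05 0.1972538988748814
[[0.0, -0.5, 0.59], [0.01, -0.87, 1.06], [0.01, -1.21, 1.56], [0.01, -1.5, 2.08], [0.01, -1.75, 2.64], [0.01, -1.95, 3.21], [0.02, -2.11, 3.79], [0.02, -2.22, 4.39], [0.02, -2.28, 5.0], [0.02, -2.29, 5.47]]
```

```bash
python3 -m creep '[[0,-0.4,0.5,0],[0,-0.85,1.06,0],[0.01,-1.2,1.56,0],[0.01,-1.5,2.08,0],[0.01,-1.75,2.64,0],[0.01,-1.95,3.21,0],[0.02,-2.11,3.79,0],[0.02,-2.22,4.39,0],[0.02,-2.28,5,0],[0.02,-2.29,5.45,0],[0.02,-2.29,5.55,0],[0.02,-2.29,5.55,0]]' && python3 - <<'E'
from h import *
st(); c=cams.capture('side'); cv2.imwrite('pics/side6.png',cv2.resize(c['pixels'][190:330,240:440,::-1],None,fx=4,fy=4))
E
```

```text
time: 38.93
tcp_pos: [0.4289, 0.0007, 0.0516]
tcp_rot: [3.13, 0.005, 1.623]
wrist_force: [-6.8, -3.7, -1.7]
opening: 0.0475
t 38.93 tcp [0.4289 0.0007 0.0516] rot [3.13  0.005 1.623] F [-6.8 -3.7 -1.7] op 0.0475
```

View pics/side6.png

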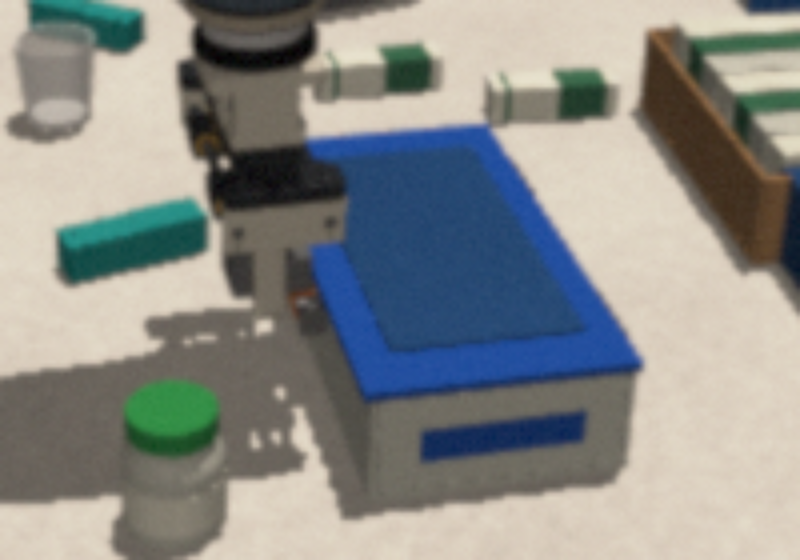

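The lid looks down and the buttons are still pinched. I'll press slightly, let go, retreat and check its height.

```bash
python3 -m creep '[[0,0,0.12,0],[0,0,0.2,0],[0,0,0.2,0]]' && python3 -m creep '[[0,0,0,0],[0,0,0,0],[0,0,0,0],[0,0,0,0],[0,0,0,0],[0,0,-1,0],[0,0,-2,0],[0,0,-3,0],[0,0,-4,0],[0,-1,-5,0],[0,-2.5,-5,0],[0,-4,-5,0]]' 1 && python3 - <<'E'
from h import *
st(); c=cap('top','top7.png'); W=world(c)
c2=cams.capture('side'); cv2.imwrite('pics/side7.png',cv2.resize(c2['pixels'][190:330,240:440,::-1],None,fx=4,fy=4))
for n,C in (('top',c),('side',c2)):
    V=world(C); Q=V.reshape(-1,3); d=(Q-BOX); x=d@XD; y=d@YD
    for lo,hi in ((-.078,-.06),(-.02,0),(.05,.07)):
        k=(x>lo)&(x<hi)&(abs(y)<.14)&(Q[:,2]<.3); print(n,lo,k.sum(),np.round(np.median(Q[k,2]),4) if k.any() else None)
E
```

```text
time: 39.23
tcp_pos: [0.4291, 0.0006, 0.0477]
tcp_rot: [3.131, 0.005, 1.623]
wrist_force: [-9.2, -0.5, 25.1]
opening: 0.0472
time: 40.23
tcp_pos: [0.3277, -0.0042, 0.1723]
tcp_rot: [3.128, 0.005, 1.624]
wrist_force: [-0.8, -0.4, 0.2]
opening: 0.0932
t 40.23 tcp [ 0.3277 -0.0042  0.1723] rot [3.128 0.005 1.624] F [-0.8 -0.4  0.2] op 0.0932
top -0.078 909 0.0772
top -0.02 972 0.0793
top 0.05 910 0.0777
side -0.078 419 0.0778
side -0.02 435 0.0799
side 0.05 401 0.0785
```

View pics/side7.png

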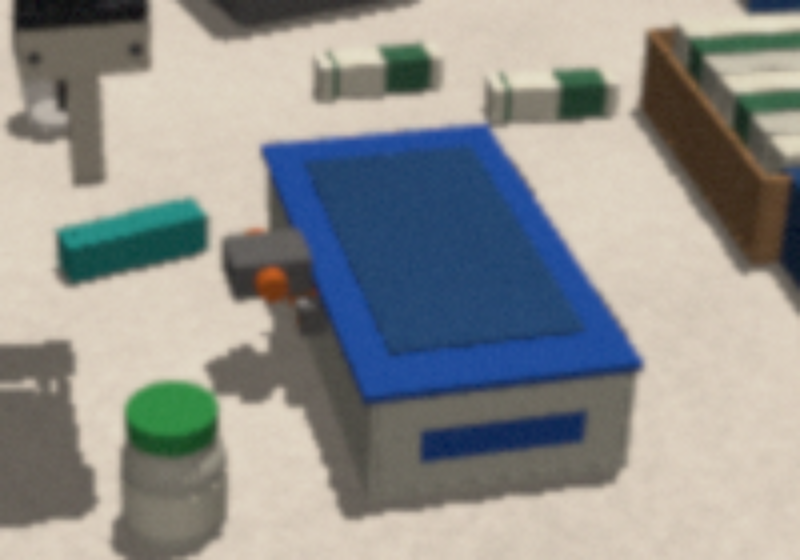

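The lid is level (front 77 mm, rear 78 mm) and both buttons show sprung out at crop (272,285) and (256,233). As a safeguard I'll press gently on the catch block with shut fingers.

```bash
python3 - <<'E'
from h import *
print(go(grip(0)+[0,0,.02]),go(grip(0)+[0,0,.013]))
c=dict(np.load('/tmp/top.npz'));W=world(c); h=cv2.cvtColor(c['pixels'],cv2.COLOR_RGB2HSV)
org=(h[...,0]>6)&(h[...,0]<18)&(h[...,1]>170)&(h[...,2]>80); 
n,l,s,cc=cv2.connectedComponentsWithStats(org.astype(np.uint8))
for i in range(1,n):
    if s[i,4]>15: print('orange',cc[i],s[i,4],np.median(W[l==i],0))
E
```

```text
[-0.02  4.26  3.12  0.  ] [-0.02  4.26  3.4   0.  ]
orange [363.97222222 267.86111111] 36 [ 0.42969189 -0.02515462  0.08153756]
orange [341.41935484 268.5483871 ] 31 [0.42972401 0.02810621 0.08180695]
```

```bash
python3 -m creep '[[0,1.2,0,0],[0,2.4,0,0],[0,3.6,0,0],[0,4.26,0.3,0],[0,4.26,1,0],[0,4.26,1.8,0],[0,4.26,2.4,0],[0,4.26,2.6,0],[0,4.26,2.6,0],[0,4.26,2.6,0],[0,4.26,2.6,0],[0,4.26,2.6,0]]' 0 20 && python3 -m creep '[[0,0,0.3,0],[0,0,0.5,0],[0,0,0.6,0],[0,0,0.6,0]]'
```

```text
time: 41.33
tcp_pos: [0.4313, 0.0014, 0.1079]
tcp_rot: [3.131, 0.005, 1.623]
wrist_force: [-0.2, -0.3, -0.0]
opening: 0.0177
time: 41.67
tcp_pos: [0.431, 0.0014, 0.0922]
tcp_rot: [3.132, 0.004, 1.623]
wrist_force: [0.4, 0.0, -0.2]
opening: 0.0002
```

```bash
python3 -m creep '[[0,0,0.1,0],[0,0,0.18,0],[0,0,0.22,0],[0,0,0.22,0]]'
```

```text
time: 42.0
tcp_pos: [0.4312, 0.0014, 0.088]
tcp_rot: [3.132, 0.005, 1.623]
wrist_force: [-8.9, 0.2, 26.3]
opening: 0.0008
```

```bash
python3 -m creep '[[0,0,-1,0],[0,0,-2,0],[0,0,-3,0],[0,-1,-4,0],[0,-2.5,-5,0],[0,-4,-5.5,0],[0,-4.5,-5.5,0],[0,-4.5,-5.5,0],[0,-4.5,-5.5,0]]' && python3 - <<'E'
from h import *
st(); c=cap('top','top8.png');W=world(c); h=cv2.cvtColor(c['pixels'],cv2.COLOR_RGB2HSV)
org=(h[...,0]>6)&(h[...,0]<18)&(h[...,1]>170)&(h[...,2]>80)
n,l,s,cc=cv2.connectedComponentsWithStats(org.astype(np.uint8))
for i in range(1,n):
    if s[i,4]>15: print('orange',s[i,4],np.median(W[l==i],0))
Q=W.reshape(-1,3); x=(Q-BOX)@XD; y=(Q-BOX)@YD
for lo,hi in ((-.078,-.06),(.05,.07)):
    k=(x>lo)&(x<hi)&(abs(y)<.14)&(Q[:,2]<.3); print(lo,np.median(Q[k,2]))
print('jar top',W[268,484])
E
```

```text
time: 42.75
tcp_pos: [0.3179, -0.004, 0.2247]
tcp_rot: [3.131, 0.005, 1.623]
wrist_force: [0.6, -0.1, 0.2]
opening: 0.0006
t 42.75 tcp [ 0.3179 -0.004   0.2247] rot [3.131 0.005 1.623] F [ 0.6 -0.1  0.2] op 0.0006
orange 35 [ 0.42999567 -0.02533134  0.08039642]
orange 36 [0.42858289 0.02705822 0.08240124]
-0.078 0.07704506579045162
0.05 0.07761278195301843
jar top [ 0.42333903 -0.31683417  0.05910745]
```

View pics/top8.png

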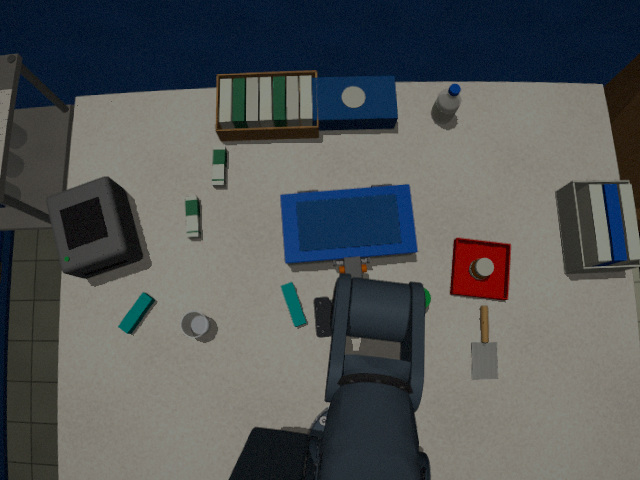

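The lid is shut at (348,224) with both buttons out at (341,268) and (364,268), and the jar stands in the tray at (484,268). The counter is otherwise undisturbed and the arm touches nothing, so I'm handing in.

```bash
python3 -c "
from workcell import r; print(r.finish_job())"
```

```text
the job is handed in; nothing more can be done
None
```

I finished the job and handed it in at about 43 s of the 210 s allowed; handing in gives no verdict. I pinched the catch and swung the lid to about 1.85 rad. I then stood the jar in the red tray, laid all five blue-banded cartons in the box and shut the lid. As a last step I pressed on the catch so the hooks would snap in; the reading was 26 N, well over the 5 N needed.

**Last checks:**
- **Lid:** it is level, with the front at 77.0 mm and the rear at 77.6 mm.
- **Buttons:** both are back where they started, to about 2 mm as the camera sees them.
- **Cartons:** all five lay flat in the box before I shut it.
- **Jar:** it is upright in the tray, with its top at 59 mm.
- **Bystanders:** the greens, cup and spatula look unmoved. The arm partly hid the tabs jar in the final picture, but it looked unmoved just before.

**What disagreed:** while I was lowering the lid, the buttons sat up to about 5 mm off the arc I had computed, probably because they slid in the pads. The lid still went fully down. No check failed, and I noticed neither a grip slip nor a knocked carton.

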